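# Hold a light probe in the test port

### The arm

A 6-joint arm with a two-finger parallel gripper is mounted at the origin on the work surface. World frame = base frame: x ahead of the robot, y to its left, z up, the work surface at z = 0. Lengths are in m, angles in degrees, forces in N, time in s.
With the tool pointing down it reaches from about 0.4 to 0.825 m from the base axis. Payload 7 kg.
Tool frame: the origin (TCP) lies on the mounting face of the last link; the fingertips stand 178 mm ahead of it and the grasp point (between the pads) lies 159 mm ahead of it; z points along the fingers, y is the line along which they close (so a half turn about z gives the same grasp; the last joint's range is limited). The gripper opens to 88 mm and grips with 3 to 60 N. Pads are 19 mm wide; open, the fingers measure 130 mm over their backs; the gripper's body (78 mm by 193 mm) begins 47 mm behind the grasp point.
Start: joints at [91.507, 20.546, 0.682, 0, -70.136, -16.507], TCP at [0.175, 0.652, 0.405] pointing down, gripper open.
Joint ranges: [-176.03, 176.03], [-82.01, 121.73], [-58.28, 71.71], [-173.87, 95.51], [-174.79, -0.11], [-173.66, 173.66]. Speed limits (degrees/s): [136.94, 136.94, 172.46, 180, 180, 180].

### API

Orientations are given as [roll, pitch, yaw] about the fixed x, y, z axes, in that order (R = Rz(yaw) Ry(pitch) Rx(roll)).
In Python, from bench import ctrl, read_camera, camera_params, spot_in gives the robot as it stands.
- The arm moves only by the shell command python3 -m creep 'ROWS' [FORCE]. ROWS is JSON, a list of rows, each a list of 3 entries, a list of its own where there are three numbers: the turn, a rotation vector about the world's x, y, z in rad, then the shift along the world's x, y, z in mm, then the finger opening in mm, from 0 to 87.6. In form: [[[wx, wy, wz], [x, y, z], grip], ...]. A call has 1 to 20 rows; each row is the pose to reach, as a shift and turn from the pose commanded when the call began; what a row does not reach only later rows make up. A row lasts 1/12 s, in which the tool goes at most 41.7 mm and 7.16 degrees, less where a joint would pass 70% of its speed; a pose out of reach is approached as far as the arm can. A call with a gripper value outside its range is refused whole. The fingers move at their own pace and stop on an object; FORCE is the grip in N (left out, the last holds). Time passes only in rows, so rows that repeat a pose let the fingers close. It gives the time, the measured TCP pose, the force, the opening and the grip force at its end, in the units of the state.
- ctrl.state(): the state, without advancing time (a new reading comes with each control period).
- read_camera(name): name is "side" or "top" or "wrist"; returns (picture, depth): 384x512x3 uint8, blue, green, red; 384x512 float32, m along the optical axis (not along the pixel's ray), 0 where there is no reading.
- camera_params(name): a dict with "camera_matrix" (3x3 intrinsics, pixels), "k1" (the pictures are not rectified: a ray, as slopes to the right and down, at radius r is drawn at 1 + k1 r^2 times it, then the intrinsics apply), "world_from_camera" (4x4, takes a point from camera to world coordinates). Camera axes: x right, y down, z forward; pixel columns grow to the right and rows downward; lengths in m; the calibration is good to about 2 mm. A picture is of the moment at which its call begins: read the wrist's pose just before it. camera_params takes no time and is no camera call; for the wrist camera it gives the pose at the moment of the call.
- ctrl.hand_in(): hands the job in; it is judged then, once.
Trained networks look in the newest picture that a camera, given by its name, has taken for a name from the list of things; names that differ only in an ending like _2 or _b are one class to them, and where a whole thing is asked for, a point or a joint stands for the part that bears it (a point fixed in the world has none). Each returns a list of dicts, best first, with "confidence" (0 to 1); they miss things now and then, are a little off and sometimes report something else, mostly with a low value. They report only what shows in the picture. A call takes as long as a camera call. They do not tell look-alikes from the thing itself.
- spot_in(camera, name): "uv" ([column, row] in pixels, amid what is visible of it).
The state is a dict: "time_s": time; "qpos": joint angles; "dq": joint speeds; "joint_torque": joint torques, N m; "tcp_pos": TCP position; "ee_rot": TCP orientation; "contact_force": force on the tool from outside, world axes, zero at the start; "ft_torque": the same for the moment, N m; "opening": finger opening in m; "finger_force": force on a finger pad.
Only numpy, scipy, OpenCV 4.12 (cv2) and the standard library are available. Lean on these libraries where they do the work, as an engineer would, in place of code of your own. Each camera call takes 0.05 s, during which the arm holds its last target. There are 200 camera calls.

### The job

Fold the hinged plywood cover of the small white light-test box up on its hinge until it stands upright (at a right angle to the box top), so that it shades the port. Then take the light probe (the one with the square handle) out of its stand and lower its stem straight down through the round port without ever touching the box or its cover with the probe, until the black ring on the stem is level with the port's rim. Finish while still gripping the probe, holding it still, upright and centred in the port; leave everything else where it stands.

Things in the scene. Friction and masses are not known exactly. Their poses are not given: they have to be found in the camera images.
- lightbox: fixed white printed box, 150 mm (its x) x 90 mm (its y) x 100 mm high, its -x end open. Origin: centre of its underside. Its cover's hinge is along the +x end of the top
- port (a point): centre of the port's rim in the box top (100 mm above the table, straight above the box's origin; axes as the box). The port is a vertical bore 24 mm in diameter, 40 mm long, going down into the hollow box, whose floor is 92 mm below the rim
- cover (a joint): angle of the plywood cover: 0 = lying flat on the box top over the port (it points from the hinge to the box's -x), pi/2 = standing upright, up to 2.3 = leaning back. It starts partly open. Stiff hinge (friction 0.2 N m, about 2 N at the bar): it stays where it is left. The panel is 118 x 84 x 5 mm, 0.12 kg
- cover_hinge (a point): middle of the cover's hinge axis, which runs along the box's y: 65 mm to the box's +x of the port's centre and 6 mm above its rim. It does not move; axes as the box
- bar_left (a point): point on the round aluminium bar (10 mm diameter, 190 mm long) that runs along the free edge of the cover, parallel to the hinge and 125 mm from its axis, sticking out beyond both sides of the cover and the box: the middle of the free piece on the box's +y side, 75 mm from the bar's middle. The free piece is 53 mm long and can be gripped from above, and it may turn in the grip
- bar_right (a point): the same on the box's -y side
- stand: fixed white printed stand, footprint 80 x 130 mm, top plate 50 (its x) x 124 (its y) mm with its upper face 130 mm above the table. Two holes of 14 mm diameter, 32 mm either side of its middle along its y, hold the probe and the driver in either order. Origin: centre of its underside
- probe: loose light probe, about 0.09 kg, hanging upright in the stand: SQUARE grey handle 24 x 24 mm, 44 mm tall (and a small black button on top, 8 mm), with a steel stem 10 mm in diameter reaching 120 mm below it. Origin: centre of the handle's underside (which rests on the stand); x and y along the handle's sides, within 0.1 rad of the stand's x and y at the start; z up. A 4 mm wide black ring is painted round the stem, its middle 50 mm above the stem's tip
- probe_tip (a point): lower end of the probe's stem, 120 mm below the probe's origin on its axis
- driver: loose hex driver standing in the other hole of the stand: ROUND handle 24 mm in diameter and 40 mm tall, thin steel shaft below. Bystander. Origin: centre of the handle's underside
- tape: loose roll of tape lying flat, 84 mm across, 20 mm high. Bystander. Origin: centre of its underside
- brick: loose black power adapter, 105 x 48 x 30 mm. Bystander. Origin: centre of its underside
- mug: loose white mug, 80 mm across, 92 mm high. Bystander. Origin: centre of its underside
- tumbler: loose black travel tumbler, 82 mm across, 200 mm high. Bystander. Origin: centre of its underside
- shell: loose white printed snail shell standing on its base, 104 mm across, 172 mm high. Bystander. Origin: centre of its underside
- glue: loose white glue bottle, 44 mm across, 120 mm high. Bystander. Origin: centre of its underside
- wrench: loose wrench lying flat. Bystander. Origin: centre of its underside
Mind the look-alikes: they are no part of the job. What is shaped like the probe but orange is not meant.

How it is judged:
By the outcome, as a careful person would: the job done as asked, in the order asked, and still so for the second after the job is handed in, while the arm keeps its last pose, push and grip.
It also fails if it takes over 72 s, if anything falls off the work surface, if the arm or the gripper's body presses on something with over 40 N, if the wrist force passes 120 N, or if a joint passes its speed limit or range.

## Working session

There is one attempt and no reset: what is moved stays moved. The work goes in short steps, Python scripts to look and compute and a shell command to move; the robot and the scene stay as the last step left them, time stands still between calls to the robot, and variables do not carry over. Pictures are saved under pics/ and viewed, at most 10 in all, crops included, and the job is handed in when it is done.

```bash
mkdir -p pics; ls; cat > h.py <<'E'
import numpy as np,cv2,json
from bench import ctrl, read_camera, camera_params, spot_in
def rays(cam,uv,P=None):
    P=P or camera_params(cam);K=np.array(P["camera_matrix"]);k=P["k1"]
    uv=np.atleast_2d(np.array(uv,float))
    n=cv2.undistortPoints(uv[:,None,:],K,np.array([k,0,0,0.]))[:,0]
    return np.c_[n,np.ones(len(n))],np.array(P["world_from_camera"])
def pt(cam,uv,depth,P=None):
    n,T=rays(cam,uv,P);return (n*np.atleast_1d(depth)[:,None])@T[:3,:3].T+T[:3,3]
def atz(cam,uv,z,P=None):
    n,T=rays(cam,uv,P);d=n@T[:3,:3].T;s=(z-T[2,3])/d[:,2];return T[:3,3]+d*s[:,None]
def cloud(cam,dep,P=None):
    v,u=np.nonzero(dep>0);return np.c_[u,v],pt(cam,np.c_[u,v],dep[v,u],P)
def proj(cam,p,P=None):
    P=P or camera_params(cam);T=np.linalg.inv(np.array(P["world_from_camera"]))
    c=np.atleast_2d(p)@T[:3,:3].T+T[:3,3]
    return cv2.projectPoints(c,np.zeros(3),np.zeros(3),np.array(P["camera_matrix"]),np.array([P["k1"],0,0,0.]))[0][:,0]
E
python3 - <<'E'
from h import *
ims=[]
for c in("top","side"):
    im,d=read_camera(c);np.savez(f"pics/{c}0.npz",im=im,d=d);ims.append(im)
    print(c,np.round(camera_params(c)["world_from_camera"],3).tolist())
    for n in("lightbox","cover","bar_left","bar_right","stand","probe","driver"):
        for r in spot_in(c,n)[:3]:
            u,v=map(int,r["uv"]);print(n,r["uv"],round(r["confidence"],2),np.round(pt(c,r["uv"],d[v,u]),3)[0])
cv2.imwrite("pics/a.png",cv2.resize(np.hstack(ims),(800,300)))
cv2.imwrite("pics/top.png",cv2.resize(ims[0],(800,600)))
E
```

```text
pics
top [[0.006, -0.998, 0.059, 0.515], [-1.0, -0.007, -0.02, 0.014], [0.021, -0.058, -0.998, 1.512], [0.0, 0.0, 0.0, 1.0]]
lightbox [301.6, 193.0] 0.93 [ 0.587 -0.175  0.127]
lightbox [361.1, 148.9] 0.42 [ 0.723 -0.353  0.196]
cover [306.4, 194.4] 0.82 [ 0.582 -0.19   0.13 ]
bar_left [306.2, 191.0] 0.67 [ 0.593 -0.189  0.129]
bar_right [303.3, 193.5] 0.81 [ 0.585 -0.18   0.126]
bar_right [360.3, 239.8] 0.48 [ 0.429 -0.402  0.002]
stand [198.4, 202.6] 0.62 [0.554 0.158 0.126]
driver [198.9, 202.0] 0.31 [0.556 0.157 0.126]
driver [301.8, 190.0] 0.25 [ 0.597 -0.175  0.129]
side [[-0.825, -0.382, 0.418, 0.168], [-0.566, 0.556, -0.609, 0.639], [0.0, -0.739, -0.674, 0.831], [0.0, 0.0, 0.0, 1.0]]
lightbox [303.9, 171.6] 0.88 [ 0.566 -0.158  0.095]
cover [301.3, 155.7] 0.63 [ 0.591 -0.182  0.125]
bar_left [306.2, 154.0] 0.6 [ 0.581 -0.192  0.129]
bar_left [319.3, 253.2] 0.58 [ 0.419  0.003 -0.002]
bar_right [305.6, 154.3] 0.63 [ 0.581 -0.189  0.13 ]
stand [238.8, 260.4] 0.82 [0.514 0.217 0.127]
stand [303.3, 153.6] 0.51 [ 0.591 -0.194  0.125]
probe [260.7, 278.2] 0.6 [0.445 0.235 0.139]
probe [229.5, 239.7] 0.5 [0.547 0.205 0.162]
probe [243.2, 217.7] 0.2 [0.558 0.14  0.169]
driver [240.5, 261.3] 0.7 [0.567 0.147 0.01 ]
driver [243.4, 218.7] 0.52 [0.556 0.142 0.168]
```

View pics/top.png

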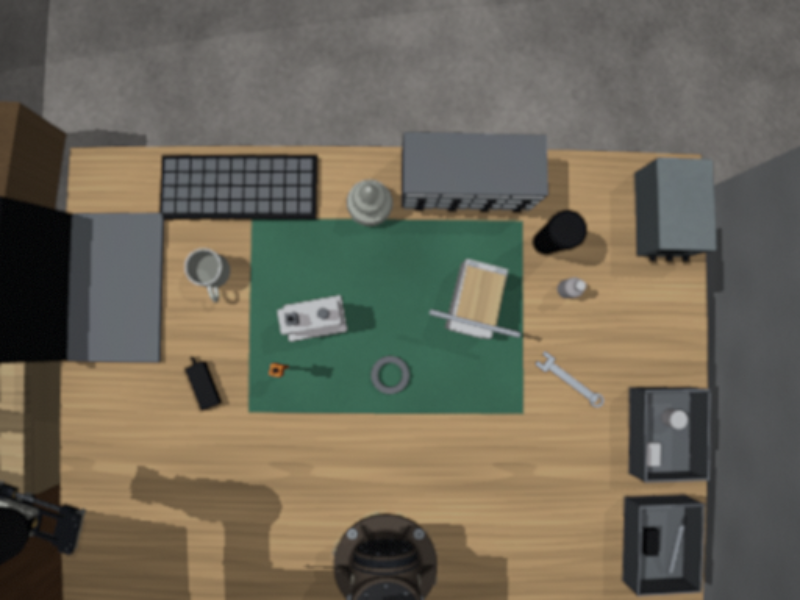

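View pics/a.png

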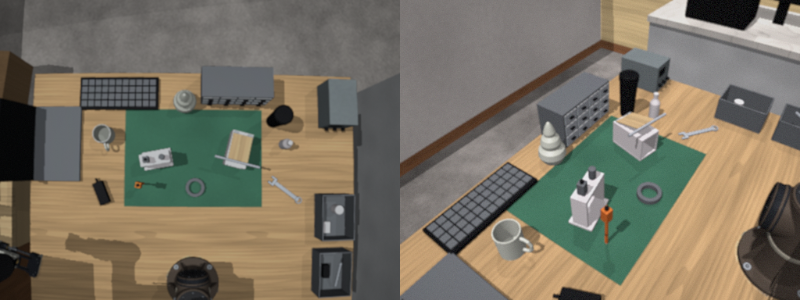

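```bash
python3 - <<'E'
from h import *
out=[]
for c,(u,v,w) in {"top":(200,202,30),"side":(240,240,40)}.items():
    z=np.load(f"pics/{c}0.npz");im=z["im"];d=z["d"]
    out.append(cv2.resize(im[v-w:v+w,u-w:u+w],(400,400),interpolation=cv2.INTER_CUBIC))
    uv,p=cloud(c,d)
    m=(abs(p[:,0]-.57)<.17)&(abs(p[:,1]+.18)<.17)
    b=m&(p[:,2]>.09)&(p[:,2]<.3)&(p[:,1]<-.05)&(p[:,1]>-.31)&(p[:,0]<.70)
    q=p[b];print(c,len(q),q.min(0).round(3),q.max(0).round(3))
    for i in range(-300,-50,25):
        s=q[(q[:,1]*1000>=i)&(q[:,1]*1000<i+25)]
        if len(s): print(i,[(round(x,3),round(np.median(s[abs(s[:,0]-x)<.006][:,2]),3)) for x in np.arange(.5,.7,.012) if (abs(s[:,0]-x)<.006).any()])
    # stand handles
    t=p[(abs(p[:,0]-.555)<.08)&(abs(p[:,1]-.16)<.12)&(p[:,2]>.16)&(p[:,2]<.2)]
    k=cv2.kmeans(t[:,:2].astype(np.float32),2,None,(3,50,1e-4),5,2);print([(k[2][j].round(3),(k[1].ravel()==j).sum(),t[k[1].ravel()==j,2].max().round(3)) for j in(0,1)])
cv2.imwrite("pics/b.png",np.hstack(out))
E
```

```text
top 1310 [ 0.516 -0.27   0.091] [ 0.678 -0.087  0.156]
-275 [(np.float64(0.512), np.float64(0.142)), (np.float64(0.524), np.float64(0.144)), (np.float64(0.644), np.float64(0.098))]
-250 [(np.float64(0.524), np.float64(0.143)), (np.float64(0.536), np.float64(0.144)), (np.float64(0.572), np.float64(0.13)), (np.float64(0.584), np.float64(0.127)), (np.float64(0.596), np.float64(0.124)), (np.float64(0.608), np.float64(0.12)), (np.float64(0.62), np.float64(0.117)), (np.float64(0.632), np.float64(0.114)), (np.float64(0.644), np.float64(0.11)), (np.float64(0.656), np.float64(0.106)), (np.float64(0.668), np.float64(0.099))]
-225 [(np.float64(0.512), np.float64(0.101)), (np.float64(0.524), np.float64(0.1)), (np.float64(0.536), np.float64(0.143)), (np.float64(0.548), np.float64(0.14)), (np.float64(0.56), np.float64(0.135)), (np.float64(0.572), np.float64(0.133)), (np.float64(0.584), np.float64(0.127)), (np.float64(0.596), np.float64(0.127)), (np.float64(0.608), np.float64(0.123)), (np.float64(0.62), np.float64(0.118)), (np.float64(0.632), np.float64(0.116)), (np.float64(0.644), np.float64(0.113
[... 4091 characters left out ...]
np.float64(0.098)), (np.float64(0.68), np.float64(0.095))]
-150 [(np.float64(0.524), np.float64(0.098)), (np.float64(0.536), np.float64(0.098)), (np.float64(0.548), np.float64(0.138)), (np.float64(0.56), np.float64(0.098)), (np.float64(0.572), np.float64(0.101)), (np.float64(0.584), np.float64(0.129)), (np.float64(0.596), np.float64(0.098)), (np.float64(0.608), np.float64(0.096))]
-125 [(np.float64(0.548), np.float64(0.142)), (np.float64(0.56), np.float64(0.143))]
-100 [(np.float64(0.56), np.float64(0.141)), (np.float64(0.572), np.float64(0.14))]
[(array([0.544, 0.198], dtype=float32), np.int64(145), np.float64(0.183)), (array([0.556, 0.133], dtype=float32), np.int64(84), np.float64(0.172))]
```

View pics/b.png

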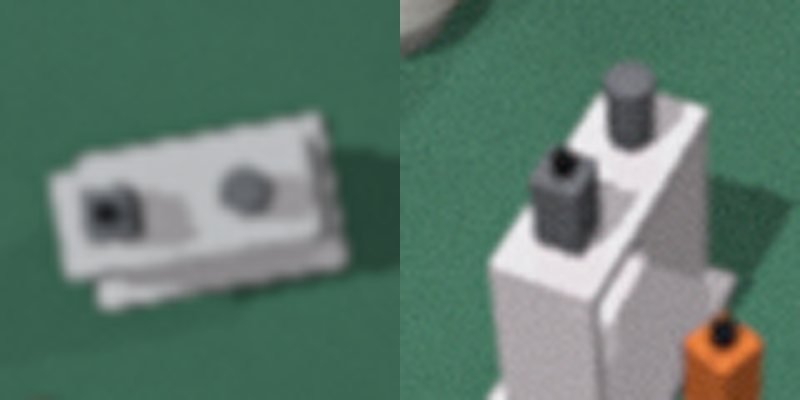

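```bash
python3 - <<'E'
from h import *
s=ctrl.state();print({k:np.round(s[k],3).tolist() for k in("time_s","tcp_pos","ee_rot","opening","contact_force")})
print(np.round(camera_params("wrist")["world_from_camera"],3).tolist(), camera_params("wrist")["camera_matrix"])
E
```

```text
{'time_s': 0.8, 'tcp_pos': [0.175, 0.652, 0.405], 'ee_rot': [-179.997, -0.0, -15.0], 'opening': 0.088, 'contact_force': [-0.255, 0.145, 0.336]}
[[-0.259, -0.927, -0.271, 0.248], [-0.966, 0.248, 0.072, 0.631], [0.0, 0.28, -0.96, 0.384], [0.0, 0.0, 0.0, 1.0]] [[311.7303828    0.         255.49320413]
 [  0.         311.7303828  189.12993037]
 [  0.           0.           1.        ]]
```

```bash
R='[[0,0,-1.588],[425,-802,45],87]'; python3 -m creep '[[[0,0,-0.4],[20,-40,20],87],[[0,0,-0.8],[60,-120,45],87],[[0,0,-1.2],[100,-190,45],87],[[0,0,-1.588],[160,-300,45],87],[[0,0,-1.588],[240,-450,45],87],[[0,0,-1.588],[320,-600,45],87],[[0,0,-1.588],[380,-720,45],87],[[0,0,-1.588],[425,-802,45],87],[[0,0,-1.588],[425,-802,45],87],[[0,0,-1.588],[425,-802,45],87],[[0,0,-1.588],[425,-802,45],87],[[0,0,-1.588],[425,-802,45],87],[[0,0,-1.588],[425,-802,45],87],[[0,0,-1.588],[425,-802,45],87],[[0,0,-1.588],[425,-802,45],87],[[0,0,-1.588],[425,-802,45],87],[[0,0,-1.588],[425,-802,45],87],[[0,0,-1.588],[425,-802,45],87],[[0,0,-1.588],[425,-802,45],87],[[0,0,-1.588],[425,-802,45],87]]'; python3 -m creep '[[[0,0,0],[0,0,0],87],[[0,0,0],[0,0,0],87],[[0,0,0],[0,0,0],87]]'
python3 -c "
from h import *
print(np.round(ctrl.state()['qpos'],1))"
```

```text
time_s: 2.47
tcp_pos: [0.5626, -0.0815, 0.4491]
ee_rot: [-180.0, 0.0, -106.0]
contact_force: [0.4, 1.6, 1.0]
opening: 0.087
finger_force: 0.0
time_s: 2.72
tcp_pos: [0.562, -0.0796, 0.4484]
ee_rot: [180.0, -0.0, -106.1]
contact_force: [-0.5, 0.7, -0.5]
opening: 0.087
finger_force: 0.0
[ 11.7   9.   -9.2  -0.  -71.9 -27.7]
```

```bash
python3 - <<'E'
from h import *
P=camera_params("wrist");im,d=read_camera("wrist");np.savez("pics/w0.npz",im=im,d=d,T=P["world_from_camera"])
cv2.imwrite("pics/w0.png",im)
uv,p=cloud("wrist",d,P)
q=p[(p[:,2]>.13)&(p[:,2]<.16)&(abs(p[:,1]+.18)<.13)&(abs(p[:,0]-.54)<.06)]
for y in np.arange(-.28,-.07,.015):
    s=q[abs(q[:,1]-y)<.004]
    if len(s): print(round(y,3),s.min(0).round(4),s.max(0).round(4))
for n in("bar_left","bar_right","cover","lightbox"):
    for r in spot_in("wrist",n)[:2]:
        u,v=map(int,r["uv"]);print(n,r["uv"],round(r["confidence"],2),np.round(pt("wrist",r["uv"],d[v,u],P),3)[0])
E
```

```text
-0.235 [ 0.5316 -0.2331  0.13  ] [ 0.5738 -0.231   0.1442]
-0.22 [ 0.5255 -0.224   0.13  ] [ 0.5838 -0.216   0.1463]
-0.205 [ 0.5289 -0.209   0.13  ] [ 0.5841 -0.201   0.1468]
-0.19 [ 0.5333 -0.194   0.13  ] [ 0.5873 -0.186   0.1468]
-0.175 [ 0.5367 -0.179   0.1301] [ 0.5918 -0.171   0.146 ]
-0.16 [ 0.5403 -0.164   0.1301] [ 0.5964 -0.156   0.1457]
-0.145 [ 0.5445 -0.149   0.1311] [ 0.5871 -0.141   0.1465]
-0.13 [ 0.548  -0.134   0.1396] [ 0.5595 -0.126   0.1463]
-0.115 [ 0.5522 -0.119   0.1392] [ 0.5631 -0.111   0.1463]
-0.1 [ 0.5557 -0.104   0.1407] [ 0.5666 -0.096   0.146 ]
-0.085 [ 0.5602 -0.089   0.1423] [ 0.5648 -0.0875  0.1456]
bar_left [195.2, 71.4] 0.87 [ 0.586 -0.191  0.13 ]
bar_right [196.7, 67.3] 0.89 [ 0.584 -0.194  0.129]
cover [195.5, 71.9] 0.82 [ 0.586 -0.191  0.13 ]
lightbox [195.6, 72.6] 0.67 [ 0.587 -0.19   0.129]
```

View pics/w0.png

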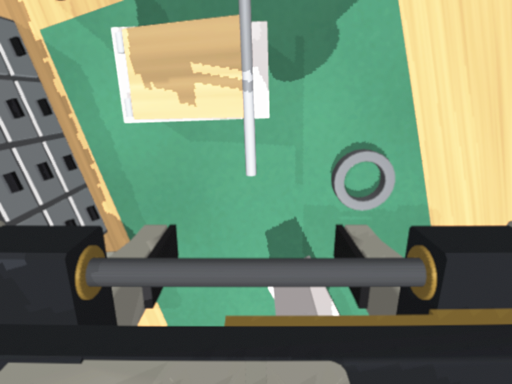

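```bash
python3 -m creep '[[[0,0,0.035],[-2,-25,-40],87],[[0,0,0.035],[-2,-25,-80],87],[[0,0,0.035],[-2,-25,-110],87],[[0,0,0.035],[-2,-25,-130],87],[[0,0,0.035],[-2,-25,-148],87],[[0,0,0.035],[-2,-25,-148],87],[[0,0,0.035],[-2,-25,-148],87],[[0,0,0.035],[-2,-25,-148],87]]'
```

```text
time_s: 3.63
tcp_pos: [0.5608, -0.1038, 0.3022]
ee_rot: [-179.9, 0.0, -103.9]
contact_force: [0.1, 0.5, 0.4]
opening: 0.0871
finger_force: 0.0
```

```bash
python3 -m creep '[[[0,0,0],[0,0,-1],40],[[0,0,0],[0,0,-1],20],[[0,0,0],[0,0,-1],8],[[0,0,0],[0,0,-1],5],[[0,0,0],[0,0,-1],5],[[0,0,0],[0,0,-1],5],[[0,0,0],[0,0,-1],5],[[0,0,0],[0,0,-1],5],[[0,0,0],[0,0,-1],5]]' 15
```

```text
time_s: 4.38
tcp_pos: [0.5602, -0.1044, 0.2997]
ee_rot: [180.0, -0.0, -104.0]
contact_force: [-0.0, 0.7, 1.7]
opening: 0.0326
finger_force: 0.0
```

```bash
python3 -m creep '[[[0,0,0],[0,0,0],5],[[0,0,0],[0,0,0],5],[[0,0,0],[0,0,0],5],[[0,0,0],[0,0,0],5],[[0,0,0],[0,0,0],5],[[0,0,0],[0,0,0],5],[[0,0,0],[0,0,0],5],[[0,0,0],[0,0,0],5]]' 20
python3 - <<'E'
import numpy as np
for th in (-14,):
  t=np.radians(th);x=np.array([np.cos(t),np.sin(t)]);a0=np.radians(16.4)
  for a in range(20,94,5):
    a=np.radians(a);h=.125*(np.cos(a0)-np.cos(a))*1e3;print(round(np.degrees(a)),(x*h).round(1),round(125*(np.sin(a)-np.sin(a0)),1))
E
```

```text
time_s: 5.05
tcp_pos: [0.5601, -0.1043, 0.2998]
ee_rot: [180.0, 0.0, -104.0]
contact_force: [-0.8, -0.6, 0.0]
opening: 0.0091
finger_force: 20.0
20 [ 2.4 -0.6] 7.5
25 [ 6.4 -1.6] 17.5
30 [11.3 -2.8] 27.2
35 [17.  -4.2] 36.4
40 [23.4 -5.8] 45.1
45 [30.6 -7.6] 53.1
50 [38.4 -9.6] 60.5
55 [ 46.8 -11.7] 67.1
60 [ 55.7 -13.9] 73.0
65 [ 65.1 -16.2] 78.0
70 [ 74.9 -18.7] 82.2
75 [ 85.  -21.2] 85.4
80 [ 95.3 -23.8] 87.8
85 [105.8 -26.4] 89.2
90 [116.4 -29. ] 89.7
```

```bash
python3 -m creep '[[[0,0,0],[2.4,-0.6,7.5],5],[[0,0,0],[6.4,-1.6,17.5],5],[[0,0,0],[11.3,-2.8,27.2],5],[[0,0,0],[17,-4.2,36.4],5],[[0,0,0],[23.4,-5.8,45.1],5],[[0,0,0],[30.6,-7.6,53.1],5],[[0,0,0],[38.4,-9.6,60.5],5],[[0,0,0],[38.4,-9.6,60.5],5],[[0,0,0],[38.4,-9.6,60.5],5]]'
```

```text
time_s: 5.8
tcp_pos: [0.5985, -0.114, 0.3633]
ee_rot: [-180.0, -0.0, -104.0]
contact_force: [-9.6, 5.3, 12.9]
opening: 0.0089
finger_force: 20.0
```

```bash
python3 -m creep '[[[0,0,0],[9.3,-2.3,10.5],5],[[0,0,0],[18.2,-4.5,16.4],5],[[0,0,0],[27.6,-6.9,21.4],5],[[0,0,0],[37.3,-9.3,25.6],5],[[0,0,0],[47.4,-11.8,28.8],5],[[0,0,0],[57.8,-14.4,31.2],5],[[0,0,0],[68.3,-17,32.6],5],[[0,0,0],[78.9,-19.7,33],5],[[0,0,0],[78.9,-19.7,33],5],[[0,0,0],[78.9,-19.7,33],5],[[0,0,0],[78.9,-19.7,33],5]]'
python3 - <<'E'
from h import *
P=camera_params("wrist");im,d=read_camera("wrist");np.savez("pics/w1.npz",im=im,d=d,T=P["world_from_camera"])
cv2.imwrite("pics/w1.png",im)
im,d=read_camera("side");uv,p=cloud("side",d)
m=(abs(p[:,0]-.66)<.1)&(abs(p[:,1]+.2)<.12)&(p[:,2]>.11)&(p[:,2]<.235);q=p[m]
t=np.radians(-14);B=np.array([[np.cos(t),np.sin(t)],[-np.sin(t),np.cos(t)]])
l=(q[:,:2]-[.5948,-.191])@B.T
k=(abs(l[:,1])<.036);l=l[k];z=q[k,2]
for zz in np.arange(.115,.235,.01):
    s=l[abs(z-zz)<.005];print(round(zz,3),len(s),np.median(s[:,0]).round(4) if len(s) else '')
np.savez("pics/s1.npz",im=im,d=d)
E
```

```text
time_s: 6.72
tcp_pos: [0.6783, -0.1342, 0.3955]
ee_rot: [-179.8, -0.0, -104.0]
contact_force: [0.4, -2.2, 6.2]
opening: 0.0092
finger_force: 20.0
0.115 49 0.062
0.125 54 0.0621
0.135 47 0.0627
0.145 49 0.0624
0.155 46 0.0631
0.165 51 0.0631
0.175 54 0.0629
0.185 50 0.0637
0.195 55 0.0637
0.205 22 0.0635
0.215 0 
0.225 0
```

View pics/w1.png

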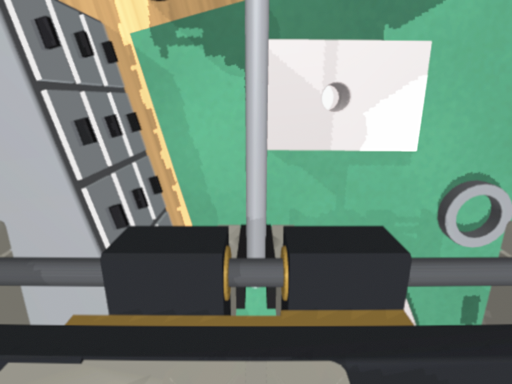

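```bash
python3 -m creep '[[[0,0,0],[0,0,1],30],[[0,0,0],[0,0,1],30],[[0,0,0],[0,0,1],30],[[0,0,0],[0,0,1],30],[[0,0,0],[0,0,6],30],[[0,0,0],[0,0,20],30],[[0,0,0],[0,0,50],30],[[0,0,0],[0,0,80],50],[[0,0,0],[0,0,80],80],[[0,0,0],[0,0,80],87],[[0,0,0],[0,0,80],87]]'
python3 - <<'E'
from h import *
P=camera_params("wrist");im,d=read_camera("wrist");np.savez("pics/w2.npz",im=im,d=d,T=P["world_from_camera"])
z=np.load("pics/w1.npz");P1=dict(P,world_from_camera=z["T"])
t=np.radians(-14)
def info(im,d,P,nm,cam="wrist"):
    uv,p=cloud(cam,d,P)
    m=(abs(p[:,2]-.1)<.006)&(np.hypot(p[:,0]-.5948,p[:,1]+.191)<.12)
    # fit min-area rectangle of top plane points
    q=(p[m,:2]*1000).astype(np.float32)
    msk=np.zeros(d.shape,np.uint8);msk[uv[m,1],uv[m,0]]=255
    print(nm,"top z",np.median(p[m,2]).round(4),"rect",cv2.minAreaRect(q))
    # hole: rim pixels: dark/holes inside the top plane mask
    f=cv2.morphologyEx(msk,cv2.MORPH_CLOSE,np.ones((3,3),np.uint8))
    n,lab,st,ce=cv2.connectedComponentsWithStats(255-f)
    for i in range(1,n):
        if 60<st[i,4]<2500:
            c=np.argwhere(lab==i)[:,::-1]
            e=atz(cam,c,.1,P);mid=e.mean(0)
            if np.hypot(*(mid[:2]-[.5948,-.191]))<.03: print(" hole",ce[i].round(1),st[i,4],"centre",mid.round(4),"ext",np.ptp(e,axis=0).round(4))
info(z["im"],z["d"],P1,"w1");info(im,d,P,"w2")
im,d=read_camera("top");np.savez("pics/top1.npz",im=im,d=d);info(im,d,camera_params("top"),"top","top")
im,d=read_camera("side");uv,p=cloud("side",d)
B=np.array([[np.cos(t),np.sin(t)],[-np.sin(t),np.cos(t)]])
m=(abs(p[:,0]-.66)<.1)&(abs(p[:,1]+.2)<.12)&(p[:,2]>.112)&(p[:,2]<.205);q=p[m]
l=(q[:,:2]-[.5948,-.191])@B.T;k=abs(l[:,1])<.036
print("lean deg",np.degrees(np.arctan(np.polyfit(q[k,2],l[k,0],1)[0])))
E
```

```text
time_s: 7.73
tcp_pos: [0.6773, -0.1335, 0.4732]
ee_rot: [180.0, 0.0, -104.0]
contact_force: [1.0, 0.0, -0.5]
opening: 0.0512
finger_force: 0.0
w1 top z 0.0997 rect ((586.0948486328125, -192.07943725585938), (90.80887603759766, 133.6925811767578), 75.68111419677734)
 hole [335.  97.] 603 centre [ 0.5953 -0.1943  0.1   ] ext [0.0226 0.0234 0.    ]
w2 top z 0.0997 rect ((586.78173828125, -192.3423309326172), (90.67742919921875, 134.83627319335938), 75.70591735839844)
 hole [315.5  96.7] 365 centre [ 0.595  -0.1943  0.1   ] ext [0.0221 0.0232 0.    ]
top top z 0.0998 rect ((591.7704467773438, -190.82676696777344), (88.09379577636719, 139.41473388671875), 76.091796875)
lean deg 0.7270573244672207
```

```bash
python3 -m creep '[[[0,0,0.1],[-30,70,0],87],[[0,0,0.2],[-60,140,0],87],[[0,0,0.3],[-90,220,-10],87],[[0,0,0.419],[-130,328,-43],87],[[0,0,0.419],[-130,328,-43],87],[[0,0,0.419],[-130,328,-43],87],[[0,0,0.419],[-130,328,-43],87],[[0,0,0.419],[-130,328,-43],87],[[0,0,0.419],[-130,328,-43],87],[[0,0,0.419],[-130,328,-43],87],[[0,0,0.419],[-130,328,-43],87],[[0,0,0.419],[-130,328,-43],87],[[0,0,0.419],[-130,328,-43],87]]'
python3 - <<'E'
from h import *
P=camera_params("wrist");im,d=read_camera("wrist");np.savez("pics/w3.npz",im=im,d=d,T=P["world_from_camera"])
cv2.imwrite("pics/w3.png",im)
uv,p=cloud("wrist",d,P)
m=(abs(p[:,2]-.174)<.006)&(np.hypot(p[:,0]-.547,p[:,1]-.195)<.035)
q=(p[m,:2]*1000).astype(np.float32);print("handle top",m.sum(),np.median(p[m,2]),cv2.minAreaRect(q),q.mean(0))
m=(abs(p[:,2]-.182)<.002)&(np.hypot(p[:,0]-.547,p[:,1]-.195)<.02);print("button",p[m].mean(0))
m=(abs(p[:,2]-.13)<.005)&(np.hypot(p[:,0]-.553,p[:,1]-.163)<.09)
print("plate",np.median(p[m,2]),cv2.minAreaRect((p[m,:2]*1000).astype(np.float32)))
E
```

```text
time_s: 8.97
tcp_pos: [0.5478, 0.1937, 0.4302]
ee_rot: [180.0, -0.0, -80.0]
contact_force: [-0.3, 0.0, 0.7]
opening: 0.0871
finger_force: 0.0
handle top 690 0.17350803777711088 ((547.8950805664062, 191.66006469726562), (23.51097869873047, 23.462602615356445), 10.598240852355957) [548.0226  189.94806]
button [0.54773996 0.19182613 0.1816775 ]
plate 0.12970781517484223 ((552.8364868164062, 159.95431518554688), (50.1402473449707, 124.53376770019531), 10.767767906188965)
```

View pics/w3.png

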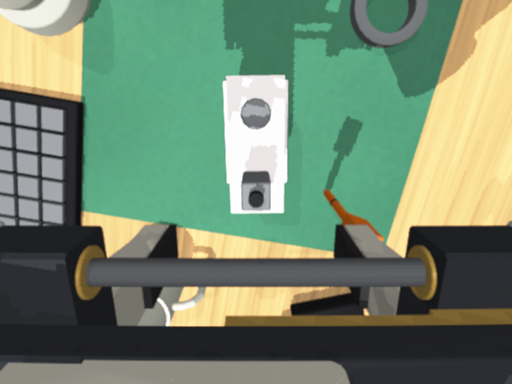

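```bash
python3 -m creep '[[[0,0,0.01],[0,-2,-30],60],[[0,0,0.01],[0,-2,-60],60],[[0,0,0.01],[0,-2,-80],60],[[0,0,0.01],[0,-2,-100],60],[[0,0,0.01],[0,-2,-111],60],[[0,0,0.01],[0,-2,-111],60],[[0,0,0.01],[0,-2,-111],60],[[0,0,0.01],[0,-2,-111],22],[[0,0,0.01],[0,-2,-111],22],[[0,0,0.01],[0,-2,-111],22],[[0,0,0.01],[0,-2,-111],18],[[0,0,0.01],[0,-2,-111],18],[[0,0,0.01],[0,-2,-111],18],[[0,0,0.01],[0,-2,-111],18],[[0,0,0.01],[0,-2,-111],18],[[0,0,0.01],[0,-2,-111],18],[[0,0,0.01],[0,-2,-111],18]]' 20
```

```text
time_s: 10.43
tcp_pos: [0.5475, 0.1924, 0.3196]
ee_rot: [-180.0, 0.0, -79.4]
contact_force: [-1.2, -0.2, 3.8]
opening: 0.0239
finger_force: 20.0
```

```bash
python3 -m creep '[[[0,0,0],[0,0,4],18],[[0,0,0],[0,0,12],18],[[0,0,0],[0,0,24],18],[[0,0,0],[0,0,36],18],[[0,0,0],[0,0,48],18],[[0,0,0],[0,0,60],18],[[0,0,0],[0,0,72],18],[[0,0,0],[0,0,84],18],[[0,0,0],[0,0,96],18],[[0,0,0],[0,0,108],18],[[0,0,0],[0,0,120],18],[[0,0,0],[0,0,132],18],[[0,0,0],[0,0,144],18],[[0,0,0],[0,0,156],18],[[0,0,0],[0,0,165],18],[[0,0,0],[0,0,165],18],[[0,0,0],[0,0,165],18]]' 30
python3 - <<'E'
from h import *
# probe in tool frame check: stem in wrist/side depth
s=ctrl.state();tp=s["tcp_pos"];print(tp)
for c in("side","top"):
    im,d=read_camera(c);np.savez(f"pics/{c}2.npz",im=im,d=d);uv,p=cloud(c,d)
    m=(np.hypot(p[:,0]-tp[0],p[:,1]-tp[1])<.025)&(p[:,2]<.285)&(p[:,2]>.15)
    q=p[m]
    for z in np.arange(.16,.3,.015):
        k=q[abs(q[:,2]-z)<.0075]
        if len(k): print(c,round(z,3),len(k),k.mean(0).round(4))
    if len(q): print("lowest",q[:,2].min())
E
```

```text
time_s: 11.85
tcp_pos: [0.5474, 0.1923, 0.4845]
ee_rot: [-180.0, 0.0, -79.4]
contact_force: [-0.1, 0.1, -1.3]
opening: 0.0237
finger_force: 30.0
[0.54735548 0.19233068 0.48450851]
side 0.175 10 [0.5448 0.1963 0.1798]
side 0.19 20 [0.5449 0.1968 0.19  ]
side 0.205 27 [0.5441 0.1963 0.2048]
side 0.22 20 [0.5445 0.1973 0.2202]
side 0.235 27 [0.5446 0.1968 0.2346]
side 0.25 26 [0.5438 0.1966 0.2506]
side 0.265 27 [0.5447 0.1968 0.2651]
side 0.28 21 [0.5447 0.1965 0.2785]
lowest 0.17644726050602755
```

```bash
python3 -m creep '[[[0,0,0],[0,0,15],18],[[0,0,0],[0,0,30],18],[[0,0,0],[0,0,30],18],[[0,0,-0.125],[3,-20,30],18],[[0,0,-0.25],[6,-50,30],18],[[0,0,-0.375],[9,-80,30],18],[[0,0,-0.5],[12,-105,30],18],[[0,0,-0.6],[15,-130,30],18],[[0,0,-0.7],[18,-155,30],18],[[0,0,-0.8],[21,-180,30],18],[[0,0,-0.9],[24,-205,30],18],[[0,0,-1.0],[27,-230,30],18],[[0,0,-1.1],[30,-250,30],18],[[0,0,-1.2],[33,-270,30],18],[[0,0,-1.3],[36,-290,30],18],[[0,0,-1.4],[39,-310,30],18],[[0,0,-1.5],[42,-330,30],18],[[0,0,-1.6],[44,-350,30],18],[[0,0,-1.6],[44,-350,30],18],[[0,0,-1.6],[44,-350,30],18]]'
```

```text
time_s: 13.62
tcp_pos: [0.5914, -0.1585, 0.5127]
ee_rot: [180.0, -0.1, -171.1]
contact_force: [0.6, 0.0, -0.9]
opening: 0.0236
finger_force: 30.0
```

```bash
python3 -m creep '[[[0,0,-0.1],[1,-9,0],18],[[0,0,-0.2],[2,-18,0],18],[[0,0,-0.3],[3,-27,0],18],[[0,0,-0.405],[4,-36,0],18],[[0,0,-0.405],[4,-36,-15],18],[[0,0,-0.405],[4,-36,-30],18],[[0,0,-0.405],[4,-36,-45],18],[[0,0,-0.405],[4,-36,-55],18],[[0,0,-0.405],[4,-36,-65],18],[[0,0,-0.405],[4,-36,-75],18],[[0,0,-0.405],[4,-36,-75],18],[[0,0,-0.405],[4,-36,-75],18],[[0,0,-0.405],[4,-36,-75],18]]'
python3 - <<'E'
from h import *
s=ctrl.state();tp=s["tcp_pos"]
P=camera_params("wrist");im,d=read_camera("wrist");np.savez("pics/w4.npz",im=im,d=d,T=P["world_from_camera"])
im2,d2=read_camera("side");np.savez("pics/s4.npz",im=im2,d=d2)
for c,D,PP in(("wrist",d,P),("side",d2,camera_params("side"))):
    uv,p=cloud(c,D,PP);C=PP["world_from_camera"]
    m=(np.hypot(p[:,0]-tp[0],p[:,1]-tp[1])<.02)&(p[:,2]<.245)&(p[:,2]>.115);q=p[m]
    for z in np.arange(.13,.25,.02):
        k=q[abs(q[:,2]-z)<.01]
        if len(k): print(c,round(z,3),len(k),k.mean(0).round(4))
    dr=tp[:2]-np.array(C)[:2,3];print("to probe dir",(dr/np.linalg.norm(dr)).round(2))
    print("port px",proj(c,[[.595,-.194,.1]],PP),"tip px",proj(c,[[tp[0],tp[1],.128]],PP))
a=cv2.resize(im[120:300,150:350],(400,360),interpolation=cv2.INTER_CUBIC)
u,v=proj("side",[[.595,-.194,.13]])[0].astype(int)
b=cv2.resize(im2[v-40:v+40,u-44:u+44],(396,360),interpolation=cv2.INTER_CUBIC);print(u-44,v-40)
cv2.imwrite("pics/w4.png",np.hstack([a,b]))
E
```

```text
time_s: 14.7
tcp_pos: [0.5957, -0.1936, 0.44]
ee_rot: [-180.0, 0.1, 165.7]
contact_force: [0.3, -0.3, -0.5]
opening: 0.0237
finger_force: 30.0
wrist 0.13 13 [ 0.5929 -0.1943  0.137 ]
wrist 0.15 62 [ 0.5929 -0.1948  0.1502]
wrist 0.17 70 [ 0.593  -0.1945  0.1695]
wrist 0.19 110 [ 0.5931 -0.1946  0.1892]
wrist 0.21 125 [ 0.593  -0.1945  0.2103]
wrist 0.23 85 [ 0.5927 -0.1944  0.2264]
to probe dir [ 0.97 -0.23]
port px [[256.44066048 172.05925736]] tip px [[257.08037254 179.20583346]]
side 0.13 7 [ 0.5938 -0.1897  0.1369]
side 0.15 21 [ 0.5944 -0.1899  0.1517]
side 0.17 20 [ 0.5936 -0.1904  0.1701]
side 0.19 24 [ 0.5937 -0.1907  0.1903]
side 0.21 22 [ 0.5943 -0.1901  0.2097]
side 0.23 25 [ 0.5945 -0.1909  0.2302]
to probe dir [ 0.46 -0.89]
port px [[301.50343153 160.0146825 ]] tip px [[301.88639509 152.30208447]]
258 111
```

View pics/w4.png

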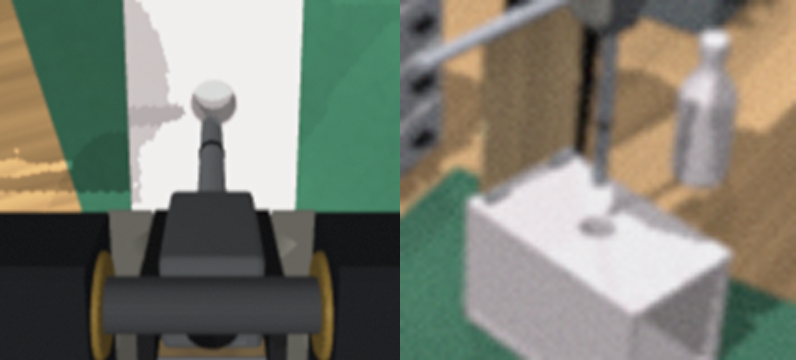

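```bash
python3 - <<'E'
from h import *
z=np.load("pics/w4.npz");P=dict(camera_params("wrist"),world_from_camera=z["T"]);im,d=z["im"],z["d"]
def hole(cam,im,d,P,c0):
    uv,p=cloud(cam,d,P);u,v=proj(cam,[c0],P)[0];w=22
    g=im[int(v)-w:int(v)+w,int(u)-w:int(u)+w]
    msk=np.full(d.shape,255,np.uint8);m=abs(p[:,2]-.1)<.004;msk[uv[m,1],uv[m,0]]=0
    n,lab,st,ce=cv2.connectedComponentsWithStats(msk)
    for i in range(1,n):
        if np.hypot(*(ce[i]-[u,v]))<8 and st[i,4]>8:
            e=atz(cam,np.argwhere(lab==i)[:,::-1],.1,P);print(cam,ce[i].round(1),st[i,4],"mean",e.mean(0).round(4),"mid",((e.min(0)+e.max(0))/2).round(4),np.ptp(e,axis=0).round(4))
hole("wrist",im,d,P,[.595,-.194,.1])
s=np.load("pics/s4.npz");hole("side",s["im"],s["d"],camera_params("side"),[.595,-.194,.1])
print("side eye", atz("side",[[302.2,161.2]],.1), "wrist eye",atz("wrist",[[257,171]],.1,P))
uv,p=cloud("wrist",d,P);m=(abs(p[:,2]-.0997)<.004)&(np.hypot(p[:,0]-.595,p[:,1]+.194)<.1)
print(cv2.minAreaRect((p[m,:2]*1000).astype(np.float32)))
# stem edge columns in wrist image per row
for r in range(180,214,4):
    c=np.nonzero((d[r]>0)&(d[r]<.30))[0];c=c[(c>235)&(c<280)]
    if len(c):
        print(r,c.min(),c.max(),d[r,c].min().round(3), im[r,c.mean().astype(int)])
E
```

```text
side [301.3 161.2] 36 mean [ 0.5926 -0.1886  0.1   ] mid [ 0.5951 -0.1889  0.1   ] [0.0262 0.0235 0.    ]
side eye [[ 0.59054337 -0.19033939  0.1       ]] wrist eye [[ 0.59403926 -0.19315109  0.1       ]]
((588.9595947265625, -192.71588134765625), (90.18436431884766, 137.5470428466797), 75.81774139404297)
180 251 259 0.284 [93 90 88]
184 251 260 0.271 [92 89 87]
188 250 261 0.258 [91 87 86]
192 250 261 0.246 [71 69 67]
196 249 262 0.238 [91 89 87]
200 250 261 0.229 [91 88 87]
204 249 262 0.218 [92 88 86]
208 249 262 0.211 [92 88 87]
212 249 262 0.204 [92 89 87]
```

```bash
python3 -m creep '[[[0,0,0],[-0.8,1,0],18],[[0,0,0],[-0.8,1,0],18],[[0,0,0],[-0.8,1,-5],18],[[0,0,0],[-0.8,1,-12],18],[[0,0,0],[-0.8,1,-18],18],[[0,0,0],[-0.8,1,-18],18],[[0,0,0],[-0.8,1,-18],18]]'
python3 - <<'E'
from h import *
z=np.load("pics/w4.npz");P=dict(camera_params("wrist"),world_from_camera=z["T"]);im,d=z["im"],z["d"]
for r in range(186,200): print(r,im[r,253:258].mean(axis=(0,1)).round() if 0 else int(im[r,253:258].mean()),pt("wrist",[[255.5,r]],float(np.median(d[r,253:258])),P).round(4)[0])
P=camera_params("wrist");im,d=read_camera("wrist");im2,_=read_camera("side")
a=cv2.resize(im[120:270,160:350],(400,316),interpolation=cv2.INTER_CUBIC)
u,v=proj("side",[[.595,-.194,.11]])[0].astype(int)
b=cv2.resize(im2[v-32:v+31,u-40:u+39],(396,316),interpolation=cv2.INTER_CUBIC)
cv2.imwrite("pics/w5.png",np.hstack([a,b]))
E
```

```text
time_s: 15.38
tcp_pos: [0.5946, -0.1926, 0.4204]
ee_rot: [-180.0, -0.1, 165.7]
contact_force: [-0.1, -0.3, -1.0]
opening: 0.0238
finger_force: 30.0
186 89 [ 0.5923 -0.1943  0.1636]
187 89 [ 0.5922 -0.1943  0.1669]
188 88 [ 0.5922 -0.1943  0.17  ]
189 78 [ 0.5922 -0.1943  0.173 ]
190 55 [ 0.5923 -0.1943  0.1758]
191 42 [ 0.5917 -0.1941  0.1805]
192 65 [ 0.5917 -0.1941  0.1832]
193 85 [ 0.5921 -0.1942  0.1846]
194 90 [ 0.5922 -0.1942  0.1872]
195 89 [ 0.5922 -0.1943  0.1896]
196 89 [ 0.5921 -0.1942  0.1925]
197 89 [ 0.5921 -0.1942  0.1951]
198 89 [ 0.5921 -0.1942  0.1976]
199 89 [ 0.5923 -0.1943  0.1993]
```

View pics/w5.png

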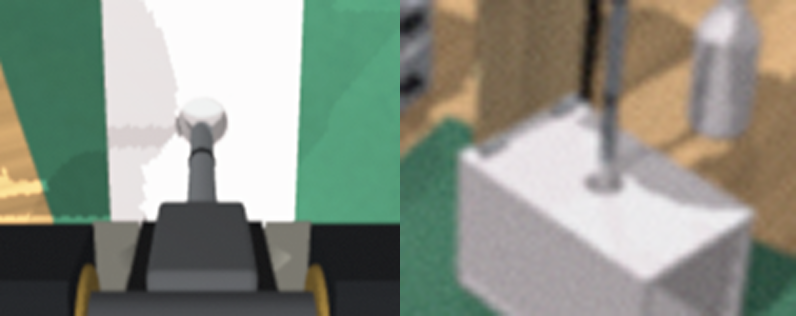

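```bash
python3 -m creep '[[[0,0,0],[0,0,-5],18],[[0,0,0],[0,0,-11],18],[[0,0,0],[0,0,-17],18],[[0,0,0],[0,0,-23],18],[[0,0,0],[0,0,-29],18],[[0,0,0],[0,0,-35],18],[[0,0,0],[0,0,-41],18],[[0,0,0],[0,0,-46],18],[[0,0,0],[0,0,-50],18],[[0,0,0],[0,0,-54],18],[[0,0,0],[0,0,-57],18],[[0,0,0],[0,0,-57],18],[[0,0,0],[0,0,-57],18],[[0,0,0],[0,0,-57],18]]'
python3 - <<'E'
from h import *
P=camera_params("wrist");im,d=read_camera("wrist");im2,d2=read_camera("side");tp=ctrl.state()["tcp_pos"];print(tp)
u,v=proj("wrist",[[tp[0],tp[1],.1]],P)[0].astype(int);print(u,v)
a=cv2.resize(im[v-30:v+30,u-40:u+40],(400,300),interpolation=cv2.INTER_CUBIC)
u,v=proj("side",[[.595,-.194,.11]])[0].astype(int);print(u-27,v-25)
b=cv2.resize(im2[v-25:v+25,u-27:u+26],(400,377),interpolation=cv2.INTER_CUBIC)[:300]
cv2.imwrite("pics/w6.png",np.hstack([a,b]))
for c,D,PP in(("wrist",d,P),("side",d2,camera_params("side"))):
    uv,p=cloud(c,D,PP);q=p[(np.hypot(p[:,0]-tp[0],p[:,1]-tp[1])<.015)&(p[:,2]<.165)&(p[:,2]>.106)]
    print(c,len(q),q.mean(0).round(4))
E
```

```text
time_s: 16.65
tcp_pos: [0.5948, -0.1926, 0.3646]
ee_rot: [180.0, 0.0, 165.7]
contact_force: [-0.0, -1.6, -2.0]
opening: 0.024
finger_force: 30.0
[ 0.59474768 -0.19267391  0.36465682]
257 193
274 132
wrist 309 [ 0.5919 -0.1935  0.1329]
side 60 [ 0.593  -0.189   0.1361]
```

View pics/w6.png

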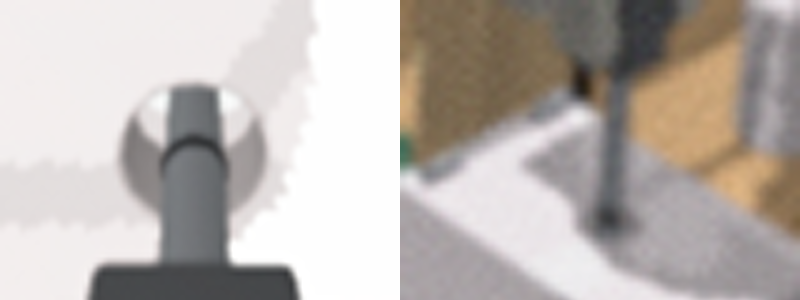

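```bash
python3 -m creep '[[[0,0,0],[0,0,-2],18],[[0,0,0],[0,0,-4],18],[[0,0,0],[0,0,-5],18],[[0,0,0],[0,0,-5],18],[[0,0,0],[0,0,-5],18],[[0,0,0],[0,0,-5],18],[[0,0,0],[0,0,-5],18],[[0,0,0],[0,0,-5],18]]'
python3 - <<'E'
from h import *
P=camera_params("wrist");im,d=read_camera("wrist");tp=ctrl.state()["tcp_pos"];print(tp,proj("wrist",[[tp[0],tp[1],.1],[.595,-.194,.1]],P))
u,v=257,193
a=cv2.resize(im[v-30:v+30,u-40:u+40],(800,600),interpolation=cv2.INTER_CUBIC)
cv2.imwrite("pics/w7.png",a)
ring=[(-.00485+.0,zz) for zz in(.098,.1,.102)]
x=np.array([np.cos(np.radians(-14.3)),np.sin(np.radians(-14.3))])
print("ring apex if z=.1 (crop px)",[((proj("wrist",[[*(tp[:2]-.005*x),zz]],P)[0]-[217,163])*10).round() for _,zz in ring])
im2,d2=read_camera("side");uv,p=cloud("side",d2)
t=np.radians(-14.3);B=np.array([[np.cos(t),np.sin(t)],[-np.sin(t),np.cos(t)]])
q=p[(abs(p[:,0]-.66)<.1)&(abs(p[:,1]+.2)<.12)&(p[:,2]>.112)&(p[:,2]<.205)];l=(q[:,:2]-[.5948,-.191])@B.T
k=(abs(l[:,1])<.036)&(l[:,0]>.05)&(l[:,0]<.075);print("lean",k.sum(),np.degrees(np.arctan(np.polyfit(q[k,2],l[k,0],1)[0])),l[k,0].mean())
E
```

```text
time_s: 17.42
tcp_pos: [0.5947, -0.1926, 0.3593]
ee_rot: [180.0, 0.0, 165.7]
contact_force: [-0.1, -0.5, -1.4]
opening: 0.0237
finger_force: 30.0
[ 0.59468284 -0.19263946  0.35935949] [[257.29640021 195.75695696]
 [255.75183452 196.52022389]]
ring apex if z=.1 (crop px) [array([403., 261.]), array([403., 268.]), array([403., 275.])]
lean 255 0.729653464969502 0.06259083250802483
```

View pics/w7.png

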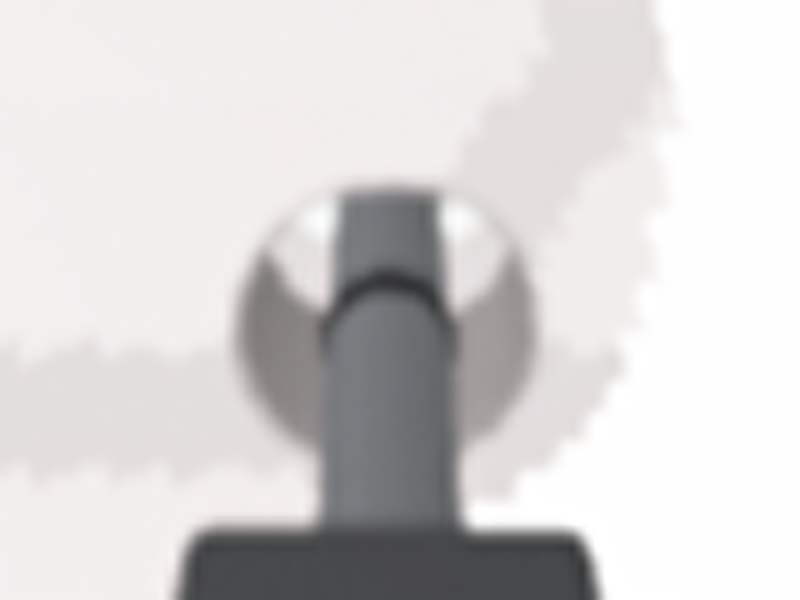

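```bash
python3 -m creep '[[[0,0,0],[-0.8,0,0],18],[[0,0,0],[-0.8,0,0],18],[[0,0,0],[-0.8,0,0],18],[[0,0,0],[-0.8,0,0],18],[[0,0,0],[-0.8,0,0],18],[[0,0,0],[-0.8,0,0],18]]'
python3 -c "
from bench import ctrl
print(ctrl.hand_in())"
```

```text
time_s: 18.02
tcp_pos: [0.5939, -0.1926, 0.3593]
ee_rot: [-180.0, -0.0, 165.7]
contact_force: [-0.2, 0.3, -1.1]
opening: 0.0239
finger_force: 30.0
the job is handed in; nothing more can be done
None
```

I handed the job in at about 18 s: the cover stands upright (measured about 0.7° past vertical), and the probe is still gripped, upright and centred to about 1 mm, with its black ring level with the port's rim to within a millimetre or so. I saw no sign of the probe touching the box or cover, and the hand-in gave no verdict.

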